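# Lock out the router table, clear the offcut, reset the stop

## Task

Make the router table safe before reaching in: press the red mushroom stop down until it latches and stays down by itself. With the stop still latched, take the wooden offcut from the router plate and leave it lying in the plywood tray; do not touch the cutter. Then turn the mushroom clockwise until it releases, and leave it fully up; leave the gouges and the glue bottle where they are.

Things in the scene. Friction and masses are not known exactly. Their poses are not given: they have to be found in the camera images.
- station: grey and yellow control box fixed to the bench, footprint 100 mm (its x) by 90 mm (its y), up to 120 mm high at its back; origin at the centre of its underside, z up. Its yellow top face slopes 25 degrees down towards its own -x side (the face normal leans 25 degrees from vertical towards -x). The mushroom stands out of the middle of this face, 95 mm above the origin. It may stand left or right of the router plate, the tray on the other side
- stop_top (a point): centre of the top of the red mushroom head; z points out of the sloping face along the button's axis, x lies in the face along one of three white marks; turns and sinks with the head. The head is a red cylinder of 40 mm diameter and 20 mm height. Released, its top stands 34 mm and its underside 14 mm above the yellow face; latched, about 6.5 mm lower. Below it is only a black collar, 30 mm diameter and 5 mm high; the face around it is clear
- stop_push (a joint): how far the mushroom is pressed in, m: 0 fully up, end stop at 0.008. A spring pushes it out (about 4 N at first, 8 N at the end), and the latch resists too: with about 9 N it gives way at some 0.003 and the head goes down to the hard end stop, where the force climbs; let go at 9 N or less it may just spring back. It latches beyond about 0.0067, so press until the hard end stop is felt (12 to 20 N); let go, it then stays at about 0.006 to 0.0065
- stop_turn (a joint): turn of the mushroom head about its axis, rad: 0 at rest, growing clockwise as seen looking down on the head, end stop at 1.0. A light spring (up to 0.1 N m) turns it back to 0. Latched and turned past about 0.72 (less, about 0.5, if it is also pulled outward), the latch lets go and the head jumps up as soon as the hand lets it rise; if it is held down while turned back to 0 it latches again
- plate: aluminium router plate fixed to the bench, 230 mm (its x) by 190 mm (its y), 12 mm thick; origin at the centre of its underside, z up. A wooden fence 52 mm high stands along its +x edge, from x = 76 to 110 mm; two black fence knobs on it reach 64 mm. The cutter stands out of the plate
- cutter: fixed upright router cutter, 16 mm across its brass-coloured wings, 24 mm high; origin at its foot, on the plate's upper surface, at x = +45 mm, y = 0 of the plate. Must not be touched
- offcut: loose piece of brown hardwood moulding lying on the robot side of the router plate: 90 mm long (its x), 32 mm wide (its y), 24 mm high, the top 8 mm only 24 mm wide; about 0.06 kg (varies); origin at the centre of its underside, z up
- tray: open plywood tray fixed to the bench, outside 170 mm (its x) by 140 mm (its y), 35 mm high, walls 6 mm thick, floor 6 mm; origin at the centre of its underside
- gouge_a: carving gouge lying on the bench, brown wooden handle of 27 mm diameter and 110 mm length towards its -x, 110 mm blade towards +x; origin at the bench surface under the joint of blade and handle. Leave alone
- gouge_b: second gouge, darker handle, same size and frame. Leave alone
- glue: white glue bottle with orange cap, 56 mm diameter, 130 mm high, standing; origin at the centre of its underside. Leave alone
Things that resemble listed ones, but are neither listed nor needed, are in the scene too. What is meant by the station is not turquoise, and is the smaller of those in its own colour. There is more than one size of the offcut; the job needs the larger.

How it is judged:
By the outcome, as a careful person would: the job done as asked, in the order asked, and still so for the second after the job is handed in, with the robot touching nothing.
It also fails if it takes over 69 s, if anything falls off the work surface, if the arm or the gripper's body presses on something with over 40 N, if the wrist force passes 120 N, or if a joint passes its speed limit or range.

## Robot

A 6-joint arm with a two-finger parallel gripper is mounted at the origin on the work surface. World frame = base frame: x ahead of the robot, y to its left, z up, the work surface at z = 0. Lengths are in mm, angles in rad, forces in N, time in s.
With the tool pointing down it reaches from about 250 to 850 mm from the base axis. Payload 12.5 kg.
Tool frame: the origin (TCP) lies between the finger pads; the fingertips stand 11 mm ahead of it and the grasp point (between the pads) lies 8 mm behind it; z points along the fingers, y is the line along which they close (so a half turn about z gives the same grasp; the last joint's range is limited). The gripper opens to 93 mm and grips with 3 to 60 N. Pads are 15 mm wide; open, the fingers measure 128 mm over their backs; the gripper's body (75 mm by 188 mm) begins 65 mm behind the grasp point.
Start: joints at [1.138, 0.351, 1.652, -0, 1.139, -0.085], TCP at [187.425, 517.065, 229.633] pointing down, gripper open.
Joint ranges: [-2.75, 2.75], [-0.79, 2.1], [0.01, 2.65], [-1.57, 4.71], [0.07, 3.14], [-2.87, 2.87]. Speed limits (rad/s): [2.22, 2.22, 2.79, 3.14, 3.14, 3.14].

## Interface

Orientations are given as a rotation vector (axis times angle).
In Python, from rig import sense, snapshot, hand_in gives the robot as it stands. The module is installed in compiled form; this text tells all that it offers.
- The arm moves only by the shell command python3 -m creep 'ROWS' [OPENING]. ROWS is a JSON object of lists of equal length, an entry for each row: "dp": the shift along the tool's x, y, z as a fraction of full scale, a list of three; "turn": the turn about the tool's z as a fraction of full scale. In form: {"dp": [[x, y, z], ...], "turn": [turn, ...]}. A call has 1 to 12 rows; each row shifts and turns the commanded pose from where the row before left it, along the tool's axes as they then stand; what a row does not reach is not made up. Full scale, the value 1, is 20 mm for a shift and 0.12 rad for a turn. A row lasts 1/10 s, in which the tool goes at most 50 mm and 8.59 degrees, less where a joint would pass 70% of its speed; a pose out of reach is approached as far as the arm can. A call with a number of a shift or a turn outside -1 to 1 is refused whole. A call with a gripper value outside its range is refused whole. OPENING is the closure, from 0 (fully open) to 1 (shut), set as the call begins (- or left out, the last holds). The fingers move at their own pace and stop on an object; the grip force is fixed at half the most. Time passes only in rows, so rows that do not move let the fingers close. It gives the time, the measured TCP pose, the force, the opening and the grip force at its end, in the units of the state.
- sense(): the state, without advancing time (a new reading comes with each control period).
- snapshot(name): name is "scene" or "top"; returns a dict with "color" (480x640x3 uint8, red, green, blue), "vfov" (degrees; the focal length in pixels is half the picture's height over the tangent of half this angle, whatever the lens; pixels are square), "cx", "cy" (the principal point, pixels), "R" (3x3) and "t" (3): a world point X has camera coordinates R X + t. Camera axes: x right, y down, z forward; pixel columns grow to the right and rows downward; lengths in mm; the calibration is good to about 2 mm. A picture is of the moment at which its call begins. There is no depth.
- hand_in(): hands the job in; it is judged then, once.
The state is a dict: "t": time; "joint_pos": joint angles; "qd": joint speeds; "joint_efforts": joint torques, N m; "ee_pos": TCP position; "ee_rot": TCP orientation; "contact_force": force on the tool from outside, world axes, zero at the start; "ft_torque": the same for the moment, N m; "gripper_width": opening from 0.0 (shut) to 1.0 (fully open); "grip_force": force on a finger pad.
Only numpy, scipy, OpenCV 4.12 (cv2) and the standard library are available. Lean on these libraries where they do the work, as an engineer would, in place of code of your own. Each camera call takes 0.05 s, during which the arm holds its last target. There are 200 camera calls.

## Working session

There is one attempt and no reset: what is moved stays moved. The work goes in short steps, Python scripts to look and compute and a shell command to move; the robot and the scene stay as the last step left them, time stands still between calls to the robot, and variables do not carry over. Pictures are saved under pics/ and viewed, at most 10 in all, crops included, and the job is handed in when it is done.

```bash
mkdir -p pics; ls; python3 - <<'E'
from rig import sense,snapshot
import cv2,numpy as np,pickle
s=sense();print({k:np.round(v,3).tolist() for k,v in s.items()})
d={}
for n in("scene","top"):
    c=snapshot(n);d[n]=c
    cv2.imwrite(f"pics/{n}0.png",c["color"][:,:,::-1])
    print(n,c["vfov"],c["cx"],c["cy"],c["R"],c["t"])
pickle.dump(d,open("s0.pkl","wb"))
E
```

```text
pics
{'t': 0.0, 'joint_pos': [1.138, 0.351, 1.652, 0.0, 1.139, -0.085], 'qd': [-0.001, 0.001, 0.001, -0.0, 0.0, 0.0], 'joint_efforts': [-0.0, -49.732, -28.525, 0.07, 0.026, -0.0], 'ee_pos': [187.303, 516.767, 229.102], 'ee_rot': [-0.544, -3.094, 0.002], 'contact_force': [-1.024, -0.269, -0.048], 'ft_torque': [-0.051, -0.025, 0.008], 'grip_force': 0.0, 'gripper_width': 0.998}
scene 51.73784153347404 316.7612643271045 247.02090231372028 [[-0.31148016  0.94993581 -0.02453688]
 [ 0.52700056  0.15119954 -0.83630683]
 [-0.79072784 -0.27342393 -0.54771236]] [ 100.7382557  -252.30016432 1697.75542197]
top 42.56212516605298 319.62797285908914 249.5995525021256 [[ 0.0077001  -0.99988635  0.01296157]
 [-0.9986392  -0.00835779 -0.05147706]
 [ 0.05157954 -0.01254755 -0.99859006]] [  65.89847875  578.70755493 1749.82163868]
```

View pics/scene0.png

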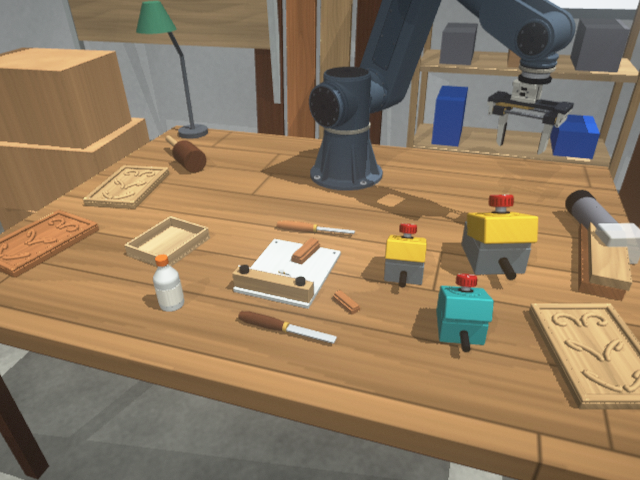

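View pics/top0.png

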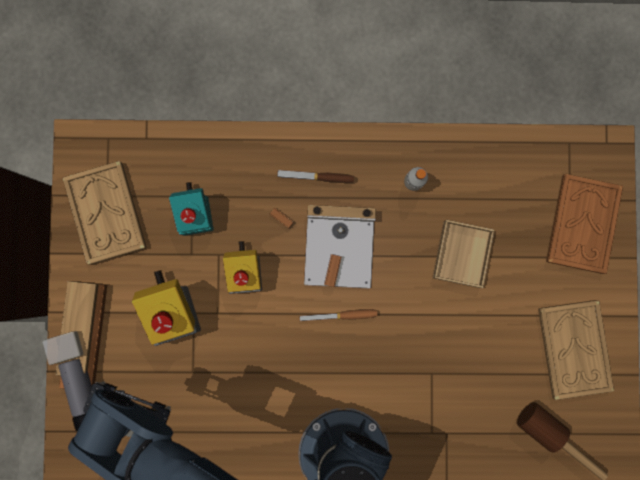

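The top view shows the target station (small yellow one) at about (241,272) with its head at (241,278). The plate is at (340,250), the large offcut at (333,270), the cutter at (340,230) and the tray at (465,253). In the scene view the same station is at (405,255) and the offcut at (306,251).

```bash
cat > h.py <<'E'
import numpy as np,cv2
from scipy.spatial.transform import Rotation as Rot
def f(c): return 240/np.tan(np.radians(c["vfov"])/2)
def ray(c,u):
    d=c["R"].T@np.array([(u[0]-c["cx"])/f(c),(u[1]-c["cy"])/f(c),1]); return -c["R"].T@c["t"],d/np.linalg.norm(d)
def onz(c,u,z):
    o,d=ray(c,u); return o+d*(z-o[2])/d[2]
def tri(a,ua,b,ub):
    o1,d1=ray(a,ua);o2,d2=ray(b,ub)
    k=np.linalg.lstsq(np.c_[d1,-d2],o2-o1,rcond=None)[0]
    p,q=o1+k[0]*d1,o2+k[1]*d2; return (p+q)/2,np.linalg.norm(p-q)
def blob(c,kind,roi):
    x0,y0,x1,y1=roi; im=c["color"][y0:y1,x0:x1]
    H,S,V=[k.astype(int) for k in cv2.split(cv2.cvtColor(im,cv2.COLOR_RGB2HSV))]
    m={"red":((H<6)|(H>174))&(S>170)&(V>90),"yellow":(H>20)&(H<32)&(S>170)&(V>90),
       "wood":(H<13)&(S>100)&(V>60),"white":(S<50)&(V>120)}[kind].astype(np.uint8)
    n,l,st,ce=cv2.connectedComponentsWithStats(m); i=1+np.argmax(st[1:,4])
    ct=max(cv2.findContours((l==i).astype(np.uint8),cv2.RETR_EXTERNAL,cv2.CHAIN_APPROX_NONE)[0],key=len)
    h=cv2.convexHull(ct); M=cv2.moments(h)
    return np.array([M["m10"]/M["m00"]+x0,M["m01"]/M["m00"]+y0]),(h[:,0]+[x0,y0]).astype(np.float32),int(st[i,4])
E
python3 - <<'E'
from h import *
import pickle
d=pickle.load(open("s0.pkl","rb"));T,S=d["top"],d["scene"]
np.set_printoptions(precision=1,suppress=True)
a,ha,n=blob(T,"red",(220,255,265,300));b,hb,m=blob(S,"red",(385,215,430,250))
print("head",a,n,b,m,tri(T,a,S,b))
a,hy,n=blob(T,"yellow",(215,240,270,300));r=cv2.minAreaRect(hy);print("yel",n,r)
P=[onz(T,p,95)[:2] for p in cv2.boxPoints(r)];print(P)
c,hc,n=blob(T,"wood",(315,248,352,290));r=cv2.minAreaRect(hc);e,he,m=blob(S,"wood",(288,235,325,268))
print("off",c,n,r,e,m,tri(T,c,S,e));print([onz(T,p,32)[:2] for p in cv2.boxPoints(r)],onz(T,c,28))
w,hw,n=blob(T,"white",(295,205,385,300));print("plate",w,n,cv2.minAreaRect(hw));print([onz(T,p,12)[:2] for p in cv2.boxPoints(cv2.minAreaRect(hw))])
print("tray",[onz(T,p,35)[:2] for p in [(447,220),(495,230),(485,287),(435,279)]])
print("cutter",onz(T,(340,230),36))
top=T["color"][190:310,210:500]; 
v=np.vstack([cv2.resize(T["color"][235:305,205:385],None,fx=4,fy=4,interpolation=2),cv2.resize(S["color"][210:290,270:450],None,fx=4,fy=4,interpolation=2)])
for k,h,off in((0,ha,(205,235)),(0,hy,(205,235)),(0,hc,(205,235)),(280,hb,(270,210)),(280,he,(270,210))):
    cv2.polylines(v,[((h-off)*4+[2,2+k]).astype(int)],True,(0,0,255),1)
cv2.imwrite("pics/m1.png",v[:600,:,::-1])
E
```

```text
head [240.8 277.9] 94 [408.4 228.4] 122 (array([494.7, 284.7, 114. ]), np.float64(3.021310955275928))
yel 1033 ((240.8343963623047, 270.6199035644531), (39.1590576171875, 33.12236785888672), 83.1572265625)
[array([562.1, 337.5]), array([573.6, 248.1]), array([467.8, 234. ]), array([456.4, 323.1])]
off [332.5 270.3] 285 ((332.4971923828125, 270.3454895019531), (9.818864822387695, 30.580894470214844), 12.994616508483887) [310.  243.7] 3 (array([516.8,  40. ,  41.5]), np.float64(12.17743894923975))
[array([479.6,  56.9]), array([564.1,  38. ]), array([558. ,  10.8]), array([473.6,  29.8])] [519.   33.8  28. ]
plate [338.3 252.9] 3746 ((338.50714111328125, 252.8624267578125), (66.01521301269531, 66.58341217041016), 2.9609360694885254)
[array([478.3, 114.9]), array([669.2, 106.8]), array([661.1, -83. ]), array([470. , -73.7])]
tray [array([ 664.4, -290.9]), array([ 637.1, -427.8]), array([ 475. , -398.2]), array([ 496.5, -256.3])]
cutter [633.2  13.5  36. ]
```

View pics/m1.png

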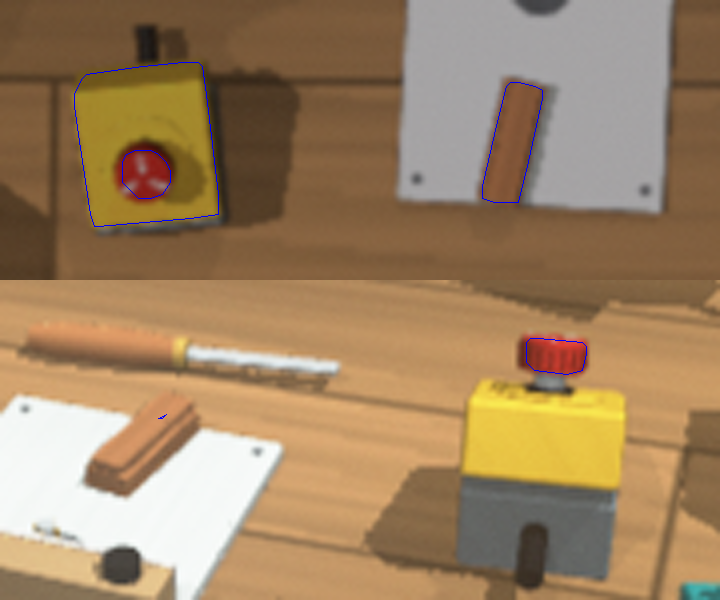

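The crop shows the yellow face outline fitted well. The red masks miss the dark rim of the head, and the scene offcut mask failed. I'll loosen the red mask and work out the approach.

```bash
sed -i 's/"red":.*(V>90),"yellow"/"red":((H<8)|(H>170))\&(S>150)\&(V>45),"yellow"/; s/"wood":(H<13)&(S>100)&(V>60)/"wood":(H<16)\&(S>85)\&(V>60)/' h.py
python3 - <<'E'
from h import *
from rig import sense
import pickle
d=pickle.load(open("s0.pkl","rb"));T,S=d["top"],d["scene"]
np.set_printoptions(precision=2,suppress=True)
a,ha,n=blob(T,"red",(225,262,258,295));b,hb,m=blob(S,"red",(392,218,425,240))
print("head",a,n,ha.min(0),ha.max(0),b,m,hb.min(0),hb.max(0),tri(T,a,S,b),onz(T,a,116.7),onz(S,b,116.7))
th=np.radians(7.7);ax=np.array([np.cos(th),np.sin(th)])
P=tri(T,a,S,b)[0]; print("station org from head",P[:2]+10.1*ax)
R=Rot.from_rotvec(sense()["ee_rot"]).as_matrix();print(R)
E
```

```text
head [240.6  277.65] 120 [234. 271.] [247. 284.] [408.06 228.28] 141 [400. 224.] [416. 233.] (array([495.5 , 284.7 , 114.73]), np.float64(1.8070204077398029)) [495.65 283.57 116.7 ] [498.45 285.95 116.7 ]
station org from head [505.51 286.05]
[[-0.94  0.34 -0.  ]
 [ 0.34  0.94 -0.  ]
 [ 0.   -0.   -1.  ]]
```

```bash
python3 -m creep '{"dp":[[0,0,0],[0,0,0],[0,0,0],[0,0,0],[-1,-1,0],[-1,-1,0],[-1,-1,0],[-1,-1,0],[-1,-1,0],[-1,-1,0],[-1,-1,0],[-1,-1,0]],"turn":[-1,-1,-1,-1,0,0,0,0,0,0,0,0]}' 1
python3 -m creep '{"dp":[[-1,-1,0],[-1,-1,0],[-1,-1,0],[-1,-1,0],[-1,-1,0],[-0.3,-0.6,0.5],[0,0,1],[0,0,1],[0,0,0.5],[0,0,0],[0,0,0]],"turn":[0,0,0,0,0,0,0,0,0,0,0]}' 1
python3 - <<'E'
from h import *
from rig import *
s=sense();np.set_printoptions(precision=2,suppress=True)
print(s["ee_pos"],Rot.from_rotvec(s["ee_rot"]).as_matrix())
a=np.hstack([snapshot("top")["color"][200:320,180:300],snapshot("scene")["color"][150:270,340:460]])
cv2.imwrite("pics/p2.png",cv2.resize(a,None,fx=3,fy=3)[:,:,::-1])
E
```

```text
t: 1.3
ee_pos: [367.9, 378.6, 229.4]
ee_rot: [0.207, -3.134, 0.0]
contact_force: [-0.6, -0.2, -0.3]
gripper_width: 0.024
grip_force: 0.0
t: 2.4
ee_pos: [486.9, 282.8, 170.0]
ee_rot: [-0.208, 3.135, 0.0]
contact_force: [1.5, 0.1, 0.0]
gripper_width: 0.008
grip_force: 0.0
[486.88 282.77 169.98] [[-0.99 -0.13  0.  ]
 [-0.13  0.99  0.  ]
 [-0.    0.   -1.  ]]
```

View pics/p2.png

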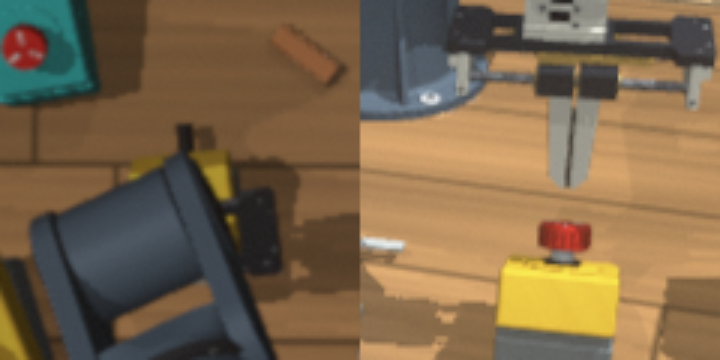

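The gripper (scene crop, tip at 565,185) stands right over the red head (565,235). Next I descend, then press along the axis.

```bash
python3 -m creep '{"dp":[[0,0,0.7],[0,0,0.7],[-0.04,0,0.09],[-0.04,0,0.09],[-0.04,0,0.09],[0,0,0]],"turn":[0,0,0,0,0,0]}' 1
```

```text
t: 3.1
ee_pos: [488.4, 282.5, 135.9]
ee_rot: [0.207, -3.132, 0.001]
contact_force: [-5.5, -1.4, 2.6]
gripper_width: 0.006
grip_force: 2.9
```

```bash
python3 -m creep '{"dp":[[-0.04,0,0.09],[-0.04,0,0.09],[-0.04,0,0.09],[0,0,0]],"turn":[0,0,0,0]}' 1
python3 -m creep '{"dp":[[-0.04,0,0.09],[0,0,0]],"turn":[0,0]}' 1
```

```text
t: 3.5
ee_pos: [491.4, 283.1, 131.2]
ee_rot: [0.208, -3.134, 0.0]
contact_force: [-6.0, -1.7, 8.9]
gripper_width: 0.008
grip_force: 4.9
t: 3.7
ee_pos: [491.9, 283.3, 130.7]
ee_rot: [0.208, -3.133, 0.0]
contact_force: [-12.4, -3.8, 23.5]
gripper_width: 0.003
grip_force: 13.4
```

The force rose steeply over little travel, so that's the end stop. I'll back off, then move on towards the offcut and look at the head once the arm is clear.

```bash
python3 -m creep '{"dp":[[0.04,0,-0.09],[0.08,0,-0.2],[0,0,-1],[0,0,-1],[0,0,-1],[0,-1,-0.5],[0,-1,0],[0,-1,0],[0,-1,0],[0,-1,0],[0,-1,0],[0,0,0]],"turn":[0,0,0,0,0,0,0,0,0,0,0,0]}' 1
python3 - <<'E'
from h import *
from rig import *
import pickle
d={n:snapshot(n) for n in("top","scene")};pickle.dump(d,open("s1.pkl","wb"));T,S=d["top"],d["scene"]
np.set_printoptions(precision=2,suppress=True)
a,ha,n=blob(T,"red",(225,262,258,295));b,hb,m=blob(S,"red",(392,218,425,248))
print("head",a,n,b,m,tri(T,a,S,b),sense()["ee_pos"])
o=pickle.load(open("s0.pkl","rb"))
v=np.hstack([cv2.resize(k["color"][210:250,385:430],None,fx=5,fy=5) for k in(o["scene"],S)])
w=cv2.resize(S["color"][225:265,280:370],None,fx=5,fy=5)
cv2.imwrite("pics/p3.png",np.vstack([v,w])[:,:,::-1])
E
```

```text
t: 4.9
ee_pos: [506.5, 162.4, 205.0]
ee_rot: [-0.204, 3.134, -0.0]
contact_force: [-0.2, 0.2, 0.0]
gripper_width: 0.01
grip_force: 0.0
head [239.04 276.83] 84 [407.77 230.98] 142 (array([498.14, 287.23, 109.41]), np.float64(2.853690505886155)) [506.18 164.08 204.92]
```

View pics/p3.png

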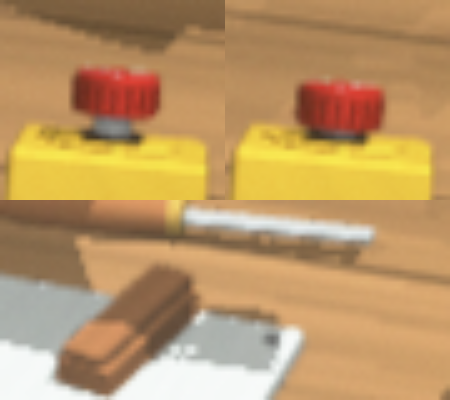

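The head sits visibly lower in the scene crop (y 230 → about 233 px), so it is latched. Next is the offcut.

```bash
python3 -m creep '{"dp":[[0,0,0],[0,0,0],[0,0,0],[-0.6,-1,0],[-0.6,-1,0],[-0.6,-1,0],[0,-1,0],[0,-1,0.5],[0,-1,1],[0,-0.2,1],[0,0,0],[0,0,0]],"turn":[1,1,0.95,0,0,0,0,0,0,0,0,0]}' 0.2
python3 - <<'E'
from h import *
from rig import *
import pickle
d=pickle.load(open("s0.pkl","rb"));print(tri(d["top"],(332.5,270.3),d["scene"],(305.5,251.2)))
s=sense();print(s["ee_pos"],Rot.from_rotvec(s["ee_rot"]).as_matrix()[:,1],s["gripper_width"])
a=np.hstack([snapshot("top")["color"][220:320,270:390],snapshot("scene")["color"][180:280,250:370]])
cv2.imwrite("pics/p4.png",cv2.resize(a,None,fx=3,fy=3)[:,:,::-1])
E
```

```text
t: 6.2
ee_pos: [514.1, 35.9, 155.2]
ee_rot: [0.347, 3.122, 0.0]
contact_force: [0.5, -0.0, 0.4]
gripper_width: 0.797
grip_force: 0.0
(array([518.99379406,  33.81223685,  18.67370973]), np.float64(0.8172098242188531))
[514.14358979  35.86325334 155.24748244] [2.19408633e-01 9.75633042e-01 1.37033372e-04] 0.7965859242441258
```

View pics/p4.png

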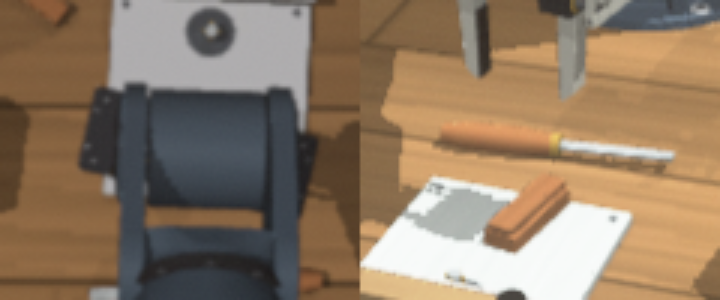

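The fingers (scene crop at 480,75 and 570,95) straddle the offcut (525,215). I'll descend and grip.

```bash
python3 -m creep '{"dp":[[-0.2,-0.05,1],[0,0,1],[0,0,1],[0,0,1],[0,0,1],[0,0,0.8],[0,0,0.4],[0,0,0.2],[0,0,0]],"turn":[0,0,0,0,0,0,0,0,0]}' 0.2
python3 -m creep '{"dp":[[0,0,0],[0,0,0],[0,0,0],[0,0,0],[0,0,0],[0,0,0]],"turn":[0,0,0,0,0,0]}' 1
```

```text
t: 7.2
ee_pos: [517.8, 33.4, 27.2]
ee_rot: [0.347, 3.122, 0.0]
contact_force: [-0.3, -0.0, -0.4]
gripper_width: 0.799
grip_force: 0.0
t: 7.8
ee_pos: [517.5, 33.3, 26.9]
ee_rot: [0.348, 3.122, 0.0]
contact_force: [0.1, 0.7, 0.4]
gripper_width: 0.344
grip_force: 30.0
```

```bash
python3 -m creep '{"dp":[[0,0,-0.5],[0,0,-1],[0,0,-1],[0,0,-1],[0,-0.5,-0.5],[-0.5,-1,0],[-0.5,-1,0],[-0.5,-1,0],[-0.5,-1,0],[-0.5,-1,0],[-0.5,-1,0],[-0.5,-1,0]],"turn":[0,0,0,0,0,0,0,0,0,0,0,0]}' 1
python3 -m creep '{"dp":[[-0.5,-1,0],[-0.5,-1,0],[-0.5,-1,0],[-0.5,-1,0],[-0.5,-1,0],[-0.5,-1,0],[-0.1,-1,0],[0,-1,0],[0,-1,0],[0,-1,0],[0,-0.3,0],[0,0,0]],"turn":[0,0,0,0,0,0,0,0,0,0,0,0]}' 1
python3 - <<'E'
from h import *
from rig import *
s=sense();print(s["ee_pos"],s["gripper_width"],s["grip_force"])
S=snapshot("scene");print(S["R"]@s["ee_pos"]+S["t"])
a=np.hstack([snapshot("top")["color"][190:320,390:520],S["color"][180:310,110:240]])
cv2.imwrite("pics/p5.png",cv2.resize(a,None,fx=3,fy=3)[:,:,::-1])
E
```

```text
t: 9.0
ee_pos: [552.4, -130.0, 106.8]
ee_rot: [-0.348, -3.122, -0.0]
contact_force: [0.7, 0.6, -1.8]
gripper_width: 0.341
grip_force: 30.0
t: 10.2
ee_pos: [567.5, -343.9, 106.8]
ee_rot: [-0.35, -3.122, -0.0]
contact_force: [0.7, 1.5, -0.6]
gripper_width: 0.342
grip_force: 30.0
[ 567.49133621 -343.92081547  106.78287342] 0.34198412294954683 29.99973177909851
[-405.34685441  -94.5358259  1284.57410476]
```

View pics/p5.png

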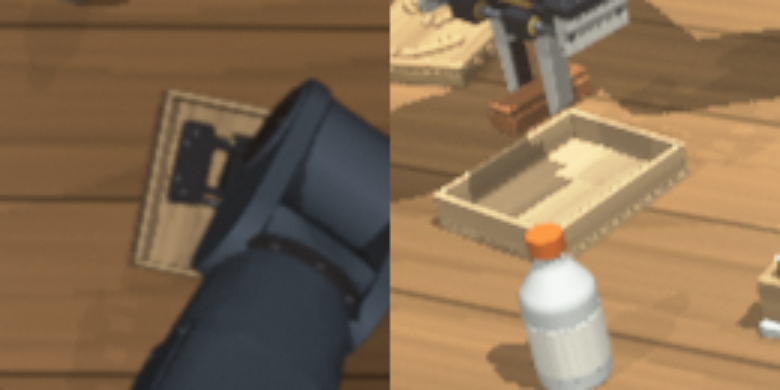

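The offcut (scene crop 535,100) hangs level over the middle of the tray (560,175). Next I lower it, release and rise.

```bash
python3 -m creep '{"dp":[[0,0,1],[0,0,1],[0,0,1],[0,0,0.8],[0,0,0.3],[0,0,0.1],[0,0,0]],"turn":[0,0,0,0,0,0,0]}' 1
python3 -m creep '{"dp":[[0,0,0],[0,0,0],[0,0,0],[0,0,-0.5],[0,0,-1],[0,0,-1],[0,0,-1],[0,0,-1],[0,0,-1],[0,0,-1],[0,0,-1],[0,0,-1]],"turn":[0,0,0,0,0,0,0,0,0,0,0,0]}' 0.35
```

```text
t: 11.0
ee_pos: [568.3, -343.1, 23.3]
ee_rot: [0.347, 3.122, -0.0]
contact_force: [0.4, -0.5, -0.8]
gripper_width: 0.34
grip_force: 30.0
t: 12.2
ee_pos: [567.9, -343.1, 194.7]
ee_rot: [0.348, 3.122, -0.001]
contact_force: [0.5, 0.2, 0.5]
gripper_width: 0.654
grip_force: 0.0
```

```bash
python3 -m creep '{"dp":[[0.34,1,0],[0.34,1,0],[0.34,1,0],[0.34,1,0],[0.34,1,0],[0.34,1,0],[0.34,1,0],[0.34,1,0],[0.34,1,0],[0.34,1,0],[0.34,1,0],[0.34,1,0]],"turn":[0,0,0,0,0,0,0,0,0,0,0,0]}' 0.2
python3 -m creep '{"dp":[[0.34,1,0],[0.34,1,0],[0.34,1,0],[0.34,1,0],[0.34,1,0],[0.34,1,0],[0.34,1,0],[0.34,1,0],[0.34,1,0],[0.34,1,0],[0.34,1,0],[0.34,1,0]],"turn":[0,0,0,0,0,0,0,0,0,0,0,0]}' 0.2
python3 - <<'E'
from h import *
from rig import *
S=snapshot("scene");T=snapshot("top");s=sense();print(s["ee_pos"],s["joint_pos"])
a,ha,n=blob(T,"red",(225,262,258,295));b,hb,m=blob(S,"red",(392,218,425,248))
print("head",a,n,b,m,tri(T,a,S,b))
a=np.hstack([T["color"][200:320,420:520],S["color"][180:300,120:220],S["color"][180:300,380:440]])
cv2.imwrite("pics/p6.png",cv2.resize(a,None,fx=3,fy=3)[:,:,::-1])
E
```

```text
t: 13.4
ee_pos: [540.9, -89.8, 193.4]
ee_rot: [0.348, 3.122, -0.0]
contact_force: [0.4, 0.3, 0.0]
gripper_width: 0.799
grip_force: 0.0
t: 14.6
ee_pos: [514.0, 162.2, 193.4]
ee_rot: [0.348, 3.122, 0.0]
contact_force: [-0.4, -0.1, 0.8]
gripper_width: 0.803
grip_force: 0.0
[513.85450585 162.9929945  193.33605369] [ 2.20637343e-01  3.71995754e-01  1.71858705e+00  3.62731263e-04
  1.05031496e+00 -1.13063008e+00]
head [240.19831224 277.19127989] 85 [407.76579926 230.93432466] 142 (array([496.9177565 , 285.6242922 , 108.45511943]), np.float64(0.026361842312052602))
```

View pics/p6.png

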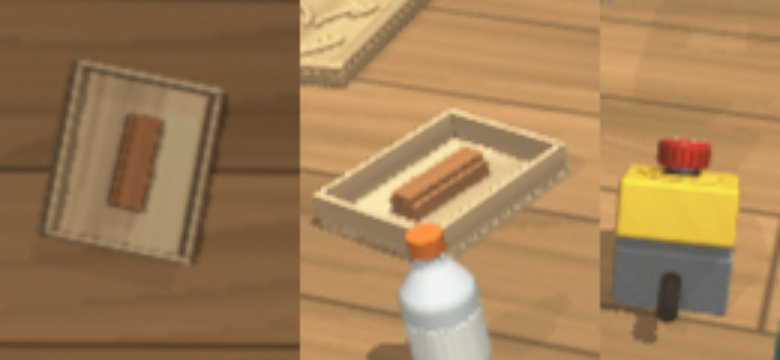

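The offcut lies in the tray (top crop 135,160), the bottle hasn't moved and the head is still down. Next I move over the head, turned back 0.4 rad.

```bash
python3 -m creep '{"dp":[[0,0,0],[0,0,0],[0,0,0],[0,0,0],[0,0,0],[0,0,0],[0,0,0],[0,0,0]],"turn":[-1,-1,-1,-1,-1,-1,-0.3,0]}' 0.2
python3 -m creep '{"dp":[[-0.4,1,0],[-0.4,1,0],[-0.4,1,0],[-0.4,1,0],[-0.4,1,0],[-0.4,0.65,0.5],[0,0,1],[0,0,0.8],[0,0,0],[0,0,0]],"turn":[0,0,0,0,0,0,0,0,0,0]}' 0.2
python3 - <<'E'
from h import *
from rig import *
s=sense();p=np.array(s["ee_pos"]);R=Rot.from_rotvec(s["ee_rot"]).as_matrix()
print(p,R[:,1],"to go in tool axes /20:",R.T@(np.array([498.5,285.3,115])-p)/20)
S=snapshot("scene");cv2.imwrite("pics/p7.png",cv2.resize(S["color"][170:290,340:480],None,fx=4,fy=4)[:,:,::-1])
E
```

```text
t: 15.5
ee_pos: [514.3, 160.5, 193.2]
ee_rot: [-0.829, 3.03, -0.0]
contact_force: [-0.6, 0.9, 0.1]
gripper_width: 0.799
grip_force: 0.0
t: 16.5
ee_pos: [498.2, 282.5, 146.8]
ee_rot: [0.828, -3.03, 0.0]
contact_force: [-0.7, 0.8, 0.0]
gripper_width: 0.803
grip_force: 0.0
[498.22997474 282.51100049 146.78210273] [-5.0852081e-01  8.6104970e-01 -1.8175068e-05] to go in tool axes /20: [-0.08331851  0.11323657  1.58906237]
```

View pics/p7.png

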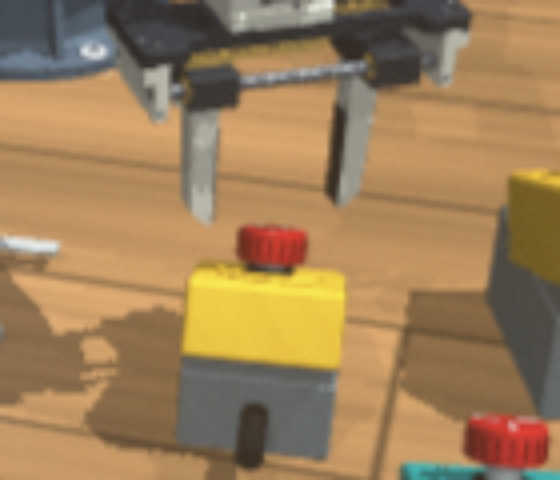

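The fingers (scene crop 200,215 and 345,200) straddle the head (272,245). I'll narrow the opening, descend and grip.

```bash
python3 -m creep '{"dp":[[-0.08,0.11,0],[0,0,0],[0,0,0.7],[0,0,0.5],[0,0,0.34],[0,0,0],[0,0,0]],"turn":[0,0,0,0,0,0,0]}' 0.4
python3 -m creep '{"dp":[[0,0,0],[0,0,0],[0,0,0],[0,0,0]],"turn":[0,0,0,0]}' 1
```

```text
t: 17.25
ee_pos: [498.3, 285.5, 115.8]
ee_rot: [0.829, -3.03, 0.0]
contact_force: [-0.5, -0.9, -0.0]
gripper_width: 0.602
grip_force: 0.0
t: 17.65
ee_pos: [498.4, 285.5, 116.3]
ee_rot: [-0.829, 3.03, 0.0]
contact_force: [-0.1, 0.2, 1.8]
gripper_width: 0.436
grip_force: 30.0
```

```bash
python3 -m creep '{"dp":[[0,0,0],[0,0,0],[0,0,0],[0,0,0],[0,0,0],[0,0,0],[0,0,0],[0,0,0],[0,0,0],[0,0,0],[0,0,0]],"turn":[0.6,0.6,0.6,0.6,0.6,0.6,0.6,0.6,0.6,0.6,0]}' 1
python3 -c "
from rig import sense;s=sense();print(s['ft_torque'],s['contact_force'],s['gripper_width'])"
```

```text
t: 18.75
ee_pos: [498.3, 286.6, 116.8]
ee_rot: [0.295, 3.127, 0.003]
contact_force: [-6.2, 5.3, 6.5]
gripper_width: 0.428
grip_force: 30.8
[1.68283048 0.61468833 0.46351689] [-6.24499124  5.2602249   6.47118612] 0.4280882404712843
```

```bash
python3 -m creep '{"dp":[[0.04,0.01,-0.09],[0.04,0.01,-0.09],[0.04,0.01,-0.09],[0.04,0.01,-0.09],[0,0,0]],"turn":[0.5,0.5,0.4,0,0]}' 1
```

```text
t: 19.25
ee_pos: [495.2, 287.0, 123.4]
ee_rot: [-0.55, -3.093, 0.001]
contact_force: [-2.6, -3.0, 1.8]
gripper_width: 0.43
grip_force: 31.2
```

```bash
python3 -m creep '{"dp":[[0,0,0],[0,0,0],[0,0,0],[0,0,-0.5],[0,0,-1],[0,0,-1],[0,0,-1],[0,-1,-1],[0,-1,-0.5],[0,-1,0],[0,-1,0],[0,-1,0]],"turn":[0,0,0,0,0,0,0,0,0,0,0,0]}' 0.4
python3 -m creep '{"dp":[[0,-1,0],[0,-1,0],[0,0,0],[0,0,0]],"turn":[0,0,0,0]}' 0.4
python3 - <<'E'
from h import *
from rig import *
import pickle
S=snapshot("scene");T=snapshot("top")
a,ha,n=blob(T,"red",(225,262,258,295));b,hb,m=blob(S,"red",(392,218,425,248))
print("head",a,n,b,m,tri(T,a,S,b))
o=pickle.load(open("s0.pkl","rb"));k=pickle.load(open("s1.pkl","rb"))
c=[cv2.resize(q["scene"]["color"][210:260,385:430],None,fx=5,fy=5) for q in(o,k,{"scene":S})]
w=cv2.resize(S["color"][150:400,60:480],(675,402))
cv2.imwrite("pics/p8.png",np.vstack([np.hstack(c)[:190],w])[:,:,::-1])
E
```

```text
t: 20.45
ee_pos: [460.7, 192.7, 224.1]
ee_rot: [0.552, 3.092, 0.001]
contact_force: [0.1, 0.1, -1.7]
gripper_width: 0.602
grip_force: 0.0
t: 20.85
ee_pos: [447.4, 156.0, 223.9]
ee_rot: [0.554, 3.091, 0.001]
contact_force: [0.5, -0.4, 1.1]
gripper_width: 0.602
grip_force: 0.0
head [240.59558824 277.64828431] 119 [408.0878553  228.29198966] 142 (array([495.49249517, 284.73164451, 114.70030618]), np.float64(1.874157303076211))
```

View pics/p8.png

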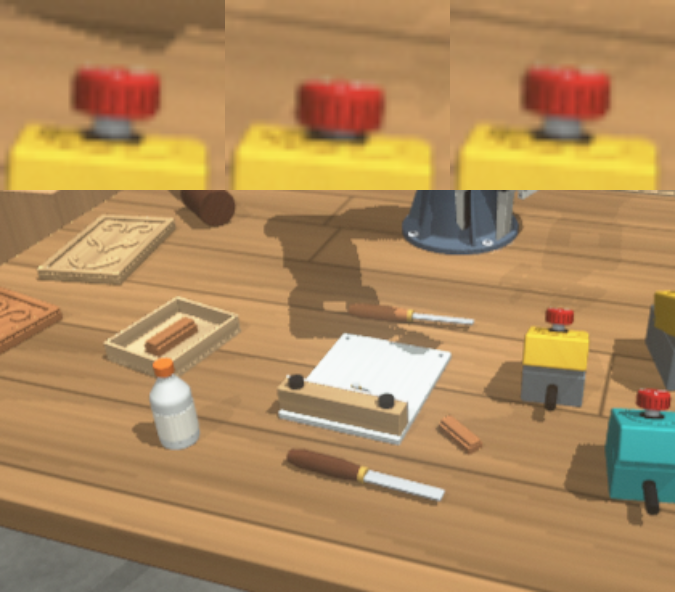

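The head is back at its original height: 408.1,228.3 px against 408.1,228.3 at the start. The offcut is in the tray, and the gouges and glue bottle haven't moved.

```bash
python3 -c "
from rig import hand_in;print(hand_in())"
```

```text
the job is handed in; nothing more can be done
None
```

I handed the job in at about 21 s: the stop was pressed until it latched, the large offcut was left in the tray while it was latched, and the mushroom was then turned clockwise and is fully up again, with the gouges and glue bottle not moved and the cutter not approached.

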